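Tip the cast covers over, look underneath and reject the one with a missing boss

ROBOT

A 6-joint arm with a two-finger parallel gripper is mounted at the origin on the work surface. World frame = base frame: x ahead of the robot, y to its left, z up, the work surface at z = 0. Lengths are in m, angles in degrees, forces in N, time in s.
With the tool pointing down it reaches from about 0.3 to 0.75 m from the base axis. Payload 8.5 kg.
Tool frame: the origin (TCP) lies at the very end of the fingers, on their centre line; the grasp point (between the pads) lies 19 mm behind it; z points along the fingers, y is the line along which they close (so a half turn about z gives the same grasp; the last joint's range is limited). The gripper opens to 85 mm and grips with 20 to 120 N. Pads are 22 mm wide; open, the fingers measure 114 mm over their backs; the gripper's body (76 mm by 85 mm) begins 54 mm behind the grasp point. The pads swing forward as they close: fully open they stand 13 mm farther back than shut.
Start: joints at [-88.31, 21.807, 74.336, -0, 83.858, -12.336], TCP at [0.133, -0.534, 0.231] pointing down, gripper open.
Joint ranges: [-178.18, 178.18], [-50.72, 133.34], [12.68, 142.11], [-81.47, 261.47], [9.98, 163.14], [-165.26, 165.26]. Speed limits (degrees/s): [136.94, 136.94, 180, 180, 180, 180].

INTERFACE

Orientations are given as a 3x3 rotation matrix whose columns are the frame's x, y, z axes.
In Python, from rig import observe, cams, ticket gives the robot as it stands.
- The arm moves only by the tool move_arm, never from a script. Its arguments are lists of equal length, an entry for each row: "jaw": the finger opening in cm, from 0 to 8.54; "dp": the shift along the tool's x, y, z in cm, a list of three; "turn": the turn, a rotation vector about the tool's x, y, z in rad, a list of three. In form: {"jaw": [jaw, ...], "dp": [[tx, ty, tz], ...], "turn": [[wx, wy, wz], ...]}. A call has 1 to 12 rows; each row shifts and turns the commanded pose from where the row before left it, along the tool's axes as they then stand; what a row does not reach is not made up. A row lasts 1/12 s, in which the tool goes at most 41.7 mm and 7.16 degrees, less where a joint would pass 70% of its speed; a pose out of reach is approached as far as the arm can. A call is refused whole if a number of a shift passes 4.17 or a number of a turn 0.125, either way. A call with a gripper value outside its range is refused whole. The fingers move at their own pace and stop on an object; "force" is the grip in N (left out, the last holds). Time passes only in rows, so rows that do not move let the fingers close. It gives the time, the measured TCP pose, the force, the opening and the grip force at its end, in the units of the state.
- observe(): the state, without advancing time (a new reading comes with each control period).
- cams.get_image(name): name is "scene" or "top"; returns (picture, depth): 480x640x3 uint8, red, green, blue; 480x640 float32, m along the optical axis (not along the pixel's ray), 0 where there is no reading.
- cams.calibration(name): a dict with "vertical_fov" (degrees; the focal length in pixels is half the picture's height over the tangent of half this angle, whatever the lens; pixels are square), "cx", "cy" (the principal point, pixels), "view" (4x4, takes a point from world to camera coordinates). Camera axes: x right, y up, looking along -z (the intrinsics and any distortion apply to the point x, -y, -z); pixel columns grow to the right and rows downward; lengths in m; the calibration is good to about 2 mm. A picture is of the moment at which its call begins. calibration takes no time and is no camera call.
- ticket.close_job(): hands the job in; it is judged then, once.
Trained networks look in the newest picture that a camera, given by its name, has taken for a name from the list of things; names that differ only in an ending like _2 or _b are one class to them, and where a whole thing is asked for, a point or a joint stands for the part that bears it (a point fixed in the world has none). Each returns a list of dicts, best first, with "p" (0 to 1); they miss things now and then, are a little off and sometimes report something else, mostly with a low value. They report only what shows in the picture. A call takes as long as a camera call.
- cams.spot_in(camera, query): "box" ([centre column, centre row, width, height] as shares, 0 to 1, of the picture: columns of its width, rows of its height, round what is visible of it).
- cams.outline_of(camera, query): "mask" (480x640 bool, what is visible of it) and "box" ([centre column, centre row, width, height] as shares, 0 to 1, of the picture: columns of its width, rows of its height, round what is visible of it).
- cams.mark_of(camera, query): "location" ([column, row] as shares, 0 to 1, of the picture: columns of its width, rows of its height: a listed point, or the origin of a listed thing).
The state is a dict: "time_s": time; "q": joint angles; "qvel": joint speeds; "joint_efforts": joint torques, N m; "position": TCP position; "tool_rot": TCP orientation; "ft_force": force on the tool from outside, world axes, zero at the start; "wrist_torque": the same for the moment, N m; "grip_width": finger opening in m; "gripper_force": force on a finger pad.
Only numpy, scipy, OpenCV 4.12 (cv2) and the standard library are available. Lean on these libraries where they do the work, as an engineer would, in place of code of your own. Each camera call takes 0.05 s, during which the arm holds its last target. There are 200 camera calls.

TASK

First turn all three cast covers over by pushing each flip jig's lever until the flap springs across to its other stop, so that every cover lies underside up on its own jig's deck. Then look inside: put the cover that lacks one of its three bosses into the grey reject box, and leave the two sound ones lying underside up on their decks with all the flaps over. Do not shift the capacitors or the heat sink.

Things in the scene. Friction and masses are not known exactly. Their poses are not given: they have to be found in the camera images.
- jig_a: Fixed plywood flip jig (three alike), cover_a on its flap at the start. Origin on the bench below the hinge, mid-flap; z up. Steel flap, 66 wide, 62 long, lies on the -x side, top 34 mm up; hinge along y, 31 mm up. Rubber deck on the +x side: x 15 to 132, y -40 to 40, top 16 mm up, 8 mm lip at its end. Base: x -100 to 132, y -40 to 76 mm. A tipped cover lands centred near x 60 to 85.
- flap_a (a joint): Spring flap of jig_a, rad: 0 flat, 2.05 far stop, leaning over the deck. Bistable, damped; snaps over near 1.2 to 1.4. A 9 mm toe at the hinge carries the cover till upright, then it falls on to the deck. Push the lever level toward jig +x: shut fingertips 65 mm above the bench, at y +64, from x -70 to +50 mm; under 12 N.
- flap_a_ball (a point): Centre of the 16 mm black ball on the lever of flap_a: an 8 mm rod, 65 mm from hinge to ball, at jig y = +64 mm. At joint 0 it leans back to jig -x, 65 degrees from level, ball at jig (-27, 64, 90) mm. It turns with the flap; once over, it lies low beside the deck, pointing to +x.
- cover_a: Cast aluminium lid 90 x 56 x 20 mm, 0.15 kg, walls 4 mm, open side down at the start. Origin: centre of the open underside; z toward the closed face (points down once turned over). Inside: round bosses 18 mm across, 15 high, at x = -26, 0, +26 mm, y = 0, ends 1 mm below the rim. One of the three covers lacks the boss at x = +26. Grip it across its 56 mm width.
- cover_a_seat (a point): On cover_a at x = +26 mm, y = 0: the screw seat. On a sound cover it is the boss's end, 1 mm from the underside plane along the cover's z; if the boss is missing, the bare floor, 16 mm from that plane.
- jig_b: Fixed plywood flip jig (three alike), cover_b on its flap at the start. Origin on the bench below the hinge, mid-flap; z up. Steel flap, 66 wide, 62 long, lies on the -x side, top 34 mm up; hinge along y, 31 mm up. Rubber deck on the +x side: x 15 to 132, y -40 to 40, top 16 mm up, 8 mm lip at its end. Base: x -100 to 132, y -40 to 76 mm. A tipped cover lands centred near x 60 to 85.
- flap_b (a joint): Spring flap of jig_b, rad: 0 flat, 2.05 far stop, leaning over the deck. Bistable, damped; snaps over near 1.2 to 1.4. A 9 mm toe at the hinge carries the cover till upright, then it falls on to the deck. Push the lever level toward jig +x: shut fingertips 65 mm above the bench, at y +64, from x -70 to +50 mm; under 12 N.
- flap_b_ball (a point): Centre of the 16 mm black ball on the lever of flap_b: an 8 mm rod, 65 mm from hinge to ball, at jig y = +64 mm. At joint 0 it leans back to jig -x, 65 degrees from level, ball at jig (-27, 64, 90) mm. It turns with the flap; once over, it lies low beside the deck, pointing to +x.
- cover_b: Cast aluminium lid 90 x 56 x 20 mm, 0.15 kg, walls 4 mm, open side down at the start. Origin: centre of the open underside; z toward the closed face (points down once turned over). Inside: round bosses 18 mm across, 15 high, at x = -26, 0, +26 mm, y = 0, ends 1 mm below the rim. One of the three covers lacks the boss at x = +26. Grip it across its 56 mm width.
- cover_b_seat (a point): On cover_b at x = +26 mm, y = 0: the screw seat. On a sound cover it is the boss's end, 1 mm from the underside plane along the cover's z; if the boss is missing, the bare floor, 16 mm from that plane.
- jig_c: Fixed plywood flip jig (three alike), cover_c on its flap at the start. Origin on the bench below the hinge, mid-flap; z up. Steel flap, 66 wide, 62 long, lies on the -x side, top 34 mm up; hinge along y, 31 mm up. Rubber deck on the +x side: x 15 to 132, y -40 to 40, top 16 mm up, 8 mm lip at its end. Base: x -100 to 132, y -40 to 76 mm. A tipped cover lands centred near x 60 to 85.
- flap_c (a joint): Spring flap of jig_c, rad: 0 flat, 2.05 far stop, leaning over the deck. Bistable, damped; snaps over near 1.2 to 1.4. A 9 mm toe at the hinge carries the cover till upright, then it falls on to the deck. Push the lever level toward jig +x: shut fingertips 65 mm above the bench, at y +64, from x -70 to +50 mm; under 12 N.
- flap_c_ball (a point): Centre of the 16 mm black ball on the lever of flap_c: an 8 mm rod, 65 mm from hinge to ball, at jig y = +64 mm. At joint 0 it leans back to jig -x, 65 degrees from level, ball at jig (-27, 64, 90) mm. It turns with the flap; once over, it lies low beside the deck, pointing to +x.
- cover_c: Cast aluminium lid 90 x 56 x 20 mm, 0.15 kg, walls 4 mm, open side down at the start. Origin: centre of the open underside; z toward the closed face (points down once turned over). Inside: round bosses 18 mm across, 15 high, at x = -26, 0, +26 mm, y = 0, ends 1 mm below the rim. One of the three covers lacks the boss at x = +26. Grip it across its 56 mm width.
- cover_c_seat (a point): On cover_c at x = +26 mm, y = 0: the screw seat. On a sound cover it is the boss's end, 1 mm from the underside plane along the cover's z; if the boss is missing, the bare floor, 16 mm from that plane.
- box: Grey open reject box fixed on the bench, 165 (x) x 135 (y) x 45 (z) mm outside, walls and floor 4 mm. Origin: centre of its underside. z up.
- capacitor_big: Bystander: blue capacitor standing upright, 45 mm across, 105 mm high. Origin: centre of its underside.
- capacitor_small: Bystander: black capacitor standing upright, 35 mm across, 80 mm high. Origin: centre of its underside.
- heatsink: Bystander: finned aluminium heat sink, 50 (x) x 100 (y) x 40 (z) mm, fins up. Origin: centre of its underside.

How it is judged (in metres and radians):
On the way:
1. all three covers lie underside up on their own decks at once, flaps over (angle between each of cover_a, cover_b, cover_c's own z axis and vertical above 2.97 rad and x of cover_a in the frame of jig_a between 0.03 and 0.1 m and y of cover_a in the frame of jig_a between -0.035 and 0.035 m and z of cover_a in the frame of jig_a below 0.044 m and linear speed of each of cover_a, cover_b, cover_c below 0.03 m/s and x of cover_b in the frame of jig_b between 0.03 and 0.1 m and y of cover_b in the frame of jig_b between -0.035 and 0.035 m and z of cover_b in the frame of jig_b below 0.044 m and x of cover_c in the frame of jig_c between 0.03 and 0.1 m and y of cover_c in the frame of jig_c between -0.035 and 0.035 m and z of cover_c in the frame of jig_c below 0.044 m and value of joint each of flap_a, flap_b, flap_c above 1.9 rad), for 0.2 s.
At the end, for the whole second after the job is handed in: Sound covers underside up (within 10 degrees) and still on their own decks (origin 30 to 100 mm along jig x, within 35 mm across); the cover lacking a boss at rest in the reject box (origin under 50 mm above its underside); all three flaps past 1.9 rad (angle between each of cover_a, cover_b's own z axis and vertical above 2.97 rad and x of cover_a in the frame of jig_a between 0.03 and 0.1 m and y of cover_a in the frame of jig_a between -0.035 and 0.035 m and z of cover_a in the frame of jig_a below 0.044 m and linear speed of each of cover_a, cover_b, cover_c below 0.03 m/s and x of cover_b in the frame of jig_b between 0.03 and 0.1 m and y of cover_b in the frame of jig_b between -0.035 and 0.035 m and z of cover_b in the frame of jig_b below 0.044 m and value of joint each of flap_a, flap_b, flap_c above 1.9 rad and x of cover_c in the frame of box between -0.08 and 0.08 m and y of cover_c in the frame of box between -0.065 and 0.065 m and z of cover_c in the frame of box below 0.05 m); the robot touches nothing.
It fails at once if the capacitor big is shifted by more than 15 mm or tipped (distance of capacitor_big from where it was at the start of the episode above 0.015 m or angle between capacitor_big's own z axis and vertical above 0.3 rad).
It fails at once if the capacitor small is shifted by more than 15 mm or tipped (distance of capacitor_small from where it was at the start of the episode above 0.015 m or angle between capacitor_small's own z axis and vertical above 0.3 rad).
It fails at once if the heatsink is shifted by more than 15 mm or tipped (distance of heatsink from where it was at the start of the episode above 0.015 m or angle between heatsink's own z axis and vertical above 0.3 rad).
It also fails if it takes over 66 s, if anything falls off the work surface, if the arm or the gripper's body presses on something with over 40 N, if the wrist force passes 120 N, or if a joint passes its speed limit or range.

## Working session

There is one attempt and no reset: what is moved stays moved. The work goes in short steps, Python scripts to look and compute and a tool call to move; the robot and the scene stay as the last step left them, time stands still between calls to the robot, and variables do not carry over. Pictures are saved under pics/ and viewed, at most 10 in all, crops included, and the job is handed in when it is done.

Besides the shell and the picture viewer there is one more tool, called by a JSON object that holds its "api" and its "payload", one argument or row to a line. move_arm: Moves the arm, as the interface text tells. Its arguments: {"type":"object","properties":{"jaw":{"type":"array","items":{"type":"number"}},"dp":{"type":"array","items":{"type":"array","items":{"type":"number"}}},"turn":{"type":"array","items":{"type":"array","items":{"type":"number"}}},"force":{"type":"number"}},"required":["jaw","dp","turn"]}

```bash
mkdir -p pics; ls
cat > h.py <<'E'
import numpy as np, cv2
from rig import observe, cams, ticket
def cal(n):
    c=cams.calibration(n); f=240/np.tan(np.radians(c["vertical_fov"])/2)
    return f,c["cx"],c["cy"],np.array(c["view"]),c
def ray(n,u,v):
    f,cx,cy,V,_=cal(n); d=np.array([(u-cx)/f,-(v-cy)/f,-1.0])
    R=V[:3,:3]; o=-R.T@V[:3,3]; return o,R.T@d   # d scaled so depth=1
def at_z(n,u,v,z):
    o,d=ray(n,u,v); return o+d*(z-o[2])/d[2]
def at_depth(n,u,v,D):
    o,d=ray(n,u,v); return o+d*D
def proj(n,p):
    f,cx,cy,V,_=cal(n); q=V[:3,:3]@np.array(p)+V[:3,3]
    return cx+f*q[0]/-q[2], cy-f*q[1]/-q[2]
def cloud(n,depth):
    f,cx,cy,V,_=cal(n); v,u=np.mgrid[:480,:640]
    d=np.stack([(u-cx)/f,-(v-cy)/f,-np.ones_like(u,float)],-1)*depth[...,None]
    R=V[:3,:3]; return (d-V[:3,3])@R
E
python3 - <<'E'
from h import *
for n in("top","scene"):
    im,d=cams.get_image(n); cv2.imwrite(f"pics/{n}0.png",im[...,::-1]); np.savez(f"{n}0.npz",im=im,d=d)
    print(n,cams.calibration(n))
    qs=["jig_a","flap_a_ball","cover_a","box","capacitor_big","capacitor_small","heatsink"] 
    for q in qs:
        for r in cams.mark_of(n,q): 
            u,v=r["location"][0]*640,r["location"][1]*480
            print(q,round(r["p"],2),round(u,1),round(v,1))
print(observe())
E
```

```text
pics
top {'vertical_fov': 44.983113296663184, 'cx': 331.18031167267617, 'cy': 240.63072449242614, 'view': array([[-0.0225043 , -0.99973906, -0.0039191 ,  0.04130095],
       [ 0.99427658, -0.02279051,  0.10437756, -0.53598758],
       [-0.10443965, -0.00154773,  0.99453002, -1.32694871],
       [ 0.        ,  0.        ,  0.        ,  1.        ]])}
jig_a 0.82 216.1 248.6
jig_a 0.63 382.6 241.7
jig_a 0.62 299.2 245.2
flap_a_ball 0.86 268.5 253.3
cover_a 0.97 209.2 275.2
cover_a 0.72 299.1 268.4
cover_a 0.66 381.4 267.0
box 0.64 471.2 232.2
capacitor_big 0.67 337.0 159.4
capacitor_small 0.61 252.9 332.5
heatsink 0.75 423.5 159.5
scene {'vertical_fov': 49.544029092466744, 'cx': 324.90659256678026, 'cy': 248.07620648074084, 'view': array([[ 0.5861992 ,  0.81015944,  0.00348906, -0.35160296],
       [-0.66496307,  0.47867178,  0.57332141,  0.29357268],
       [ 0.46281164, -0.33840065,  0.81932312, -1.19691346],
       [ 0.        ,  0.        ,  0.        ,  1.        ]])}
jig_a 0.98 424.8 198.0
jig_a 0.82 258.9 303.8
jig_a 0.75 347.0 251.5
flap_a_ball 0.58 373.5 195.9
cover_a 0.93 407.
[... 310 characters left out ...]
9735e+01, -1.23361507e+01]), 'qvel': array([-0.06259367, -0.04821628, -0.09598854,  0.04328863, -0.03596887,
        0.04223292]), 'joint_efforts': array([-5.18871511e-04, -4.48304129e+01, -2.31463087e+01, -1.79421459e-04,
        5.44036156e-04,  1.46432349e-06]), 'position': array([ 0.13329601, -0.53358596,  0.23132752]), 'tool_rot': array([[ 9.70180320e-01,  2.42384294e-01, -2.94076834e-05],
       [ 2.42384294e-01, -9.70180320e-01,  5.81896588e-06],
       [-2.71203298e-05, -1.27734068e-05, -1.00000000e+00]]), 'ft_force': array([-0.59826555, -0.00207879,  0.2177357 ]), 'wrist_torque': array([-0.0273922 ,  0.02158707, -0.05280683]), 'gripper_force': 0.0, 'grip_width': 0.08561507894984885}
```

View pics/top0.png

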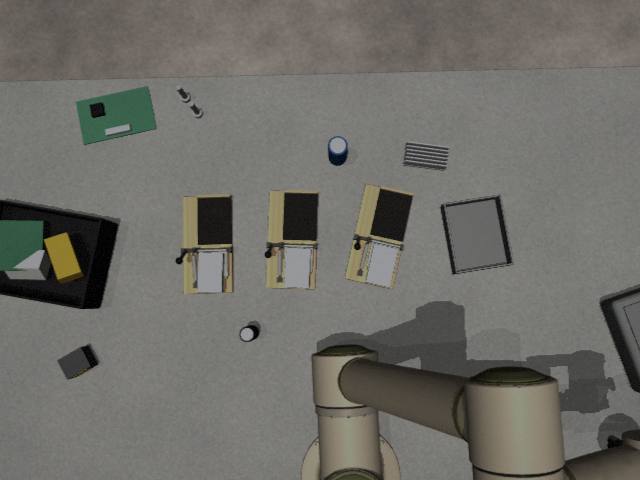

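View pics/scene0.png

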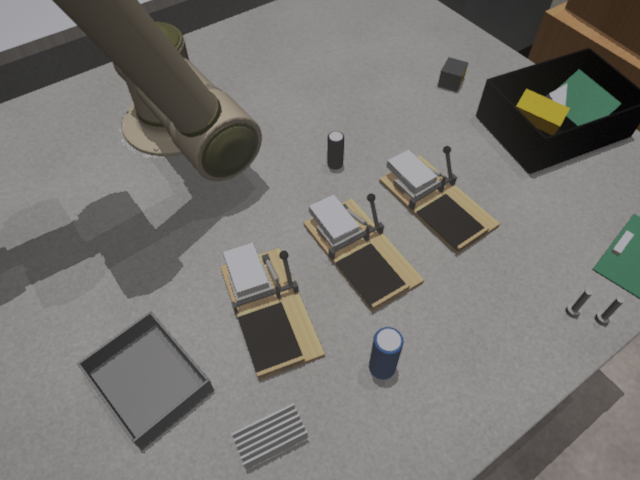

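Run:
```python
from h import *
z=np.load("top0.npz"); im,d=z["im"],z["d"]; g=cv2.cvtColor(im,cv2.COLOR_RGB2GRAY)
C=cloud("top",d)
for (u,v) in [(214,222),(299,216),(390,215)]:
    print("deck z",C[v,u], im[v,u])
    s=np.zeros_like(g); s[v-45:v+45,u-35:u+35]=1
    m=((g<45)&(s>0)&(abs(C[...,2]-.016)<.012)).astype(np.uint8)
    m=cv2.morphologyEx(m,cv2.MORPH_OPEN,np.ones((5,5)))
    n,l,st,_=cv2.connectedComponentsWithStats(m); k=1+np.argmax(st[1:,4])
    vs,us=np.nonzero(l==k)
    P=np.array([at_z("top",a,b,.016)[:2] for a,b in zip(us,vs)])*1000
    r=cv2.minAreaRect(P.astype(np.float32)); print("black",np.round(r[0]),np.round(r[1]),round(r[2],1),len(us))
    hs=cv2.cvtColor(im,cv2.COLOR_RGB2HSV)
    s[:]=0; s[v-50:v+95,u-55:u+55]=1
    w=((hs[...,1]>60)&(hs[...,0]>8)&(hs[...,0]<35)&(hs[...,2]>80)&(s>0)).astype(np.uint8)
    vs,us=np.nonzero(cv2.morphologyEx(w,cv2.MORPH_OPEN,np.ones((3,3))))
    zz=np.median(C[vs,us,2]); P=C[vs,us,:2]*1000
    P=np.array([at_z("top",a,b,zz)[:2] for a,b in zip(us,vs)])*1000
    r=cv2.minAreaRect(P.astype(np.float32)); print("wood",zz,np.round(r[0]),np.round(r[1]),round(r[2],1))
for q,zz in [("cover_a",.034),("flap_a_ball",.09),("box",0),("capacitor_big",0),("capacitor_small",0),("heatsink",0)]:
  for n in("top","scene"):
    for r in cams.mark_of(n,q):
        u,v=r["location"][0]*640,r["location"][1]*480
        print(q,n,round(r["p"],2),np.round(at_z(n,u,v,zz)*1000))
for (u,v) in [(180,260),(268,254),(358,245)]:
    s=slice(v-9,v+10),slice(u-9,u+10)
    m=(C[s][...,2]>.08)&(C[s][...,2]<.12); print("ball",np.round(C[s][m].mean(0)*1000),m.sum())
```

```text
deck z [0.58933357 0.30642145 0.01212925] [21 19 18]
black [592. 304.] [110.  79.] 0.1 1527Traceback (most recent call last):
  File "<stdin>", line 18, in <module>
  File "h.py", line 10, in at_z
    o,d=ray(n,u,v); return o+d*(z-o[2])/d[2]
        ~~~^^^^^^^
  File "h.py", line 7, in ray
    f,cx,cy,V,_=cal(n); d=np.array([(u-cx)/f,-(v-cy)/f,-1.0])
                ~~~^^^
  File "h.py", line 4, in cal
    c=cams.calibration(n); f=240/np.tan(np.radians(c["vertical_fov"])/2)
ValueError: time passes only in moves, steps and waits
```

```bash
sed -i 's/^def cal(n):/from functools import lru_cache\n@lru_cache\ndef cal(n):/' h.py
cat > m.py <<'E'
from h import *
z=np.load("top0.npz"); im,d=z["im"],z["d"]; g=cv2.cvtColor(im,cv2.COLOR_RGB2GRAY)
C=cloud("top",d)
for (u,v) in [(214,222),(299,216),(390,215)]:
    s=np.zeros_like(g); s[v-45:v+45,u-35:u+35]=1
    m=((g<45)&(s>0)&(abs(C[...,2]-.016)<.012)).astype(np.uint8)
    m=cv2.morphologyEx(m,cv2.MORPH_OPEN,np.ones((5,5)))
    n,l,st,_=cv2.connectedComponentsWithStats(m); k=1+np.argmax(st[1:,4])
    vs,us=np.nonzero(l==k)
    P=np.array([at_z("top",a,b,.016)[:2] for a,b in zip(us,vs)])*1000
    r=cv2.minAreaRect(P.astype(np.float32)); print("black",np.round(r[0]),np.round(r[1]),round(r[2],1),len(us))
    hs=cv2.cvtColor(im,cv2.COLOR_RGB2HSV)
    s[:]=0; s[v-50:v+95,u-55:u+55]=1
    w=((hs[...,1]>60)&(hs[...,0]>8)&(hs[...,0]<35)&(hs[...,2]>80)&(s>0)).astype(np.uint8)
    vs,us=np.nonzero(cv2.morphologyEx(w,cv2.MORPH_OPEN,np.ones((3,3))))
    zz=np.median(C[vs,us,2]); P=C[vs,us,:2]*1000
    P=np.array([at_z("top",a,b,zz)[:2] for a,b in zip(us,vs)])*1000
    r=cv2.minAreaRect(P.astype(np.float32)); print("wood",zz,np.round(r[0]),np.round(r[1]),round(r[2],1))
for q,zz in [("cover_a",.034),("flap_a_ball",.09),("box",0),("capacitor_big",0),("capacitor_small",0),("heatsink",0)]:
  for n in("top","scene"):
    for r in cams.mark_of(n,q):
        u,v=r["location"][0]*640,r["location"][1]*480
        print(q,n,round(r["p"],2),np.round(at_z(n,u,v,zz)*1000))
for (u,v) in [(180,260),(268,254),(358,245)]:
    s=slice(v-9,v+10),slice(u-9,u+10)
    m=(C[s][...,2]>.08)&(C[s][...,2]<.12); print("ball",np.round(C[s][m].mean(0)*1000),m.sum())
E
python3 m.py
```

```text
black [592. 304.] [110.  79.] 0.1 1527
wood 0.012456709700401834 [539. 280.] [233. 200.] 0.3
black [598. 102.] [ 79. 110.] 87.0 1519
wood 0.012730617555294534 [544.  78.] [204. 233.] 87.4
black [ 596. -114.] [ 78. 111.] 75.6 1502
wood 0.013050482789642832 [549. -83.] [115. 234.] 76.6
cover_a top 0.97 [462. 313.  34.]
cover_a top 0.72 [473. 105.  34.]
cover_a top 0.66 [472. -86.  34.]
cover_a scene 0.93 [461. 307.  34.]
cover_a scene 0.71 [476. 119.  34.]
cover_a scene 0.55 [478. -83.  34.]
flap_a_ball top 0.86 [505. 169.  90.]
flap_a_ball scene 0.58 [504. 178.  90.]
box top 0.64 [ 552. -305.    0.]
box scene 0.57 [ 547. -308.    0.]
capacitor_big top 0.67 [737.  11.   0.]
capacitor_big scene 0.95 [736.   8.   0.]
capacitor_big scene 0.41 [482. -80.   0.]
capacitor_small top 0.61 [327. 218.   0.]
capacitor_small scene 0.69 [328. 220.   0.]
heatsink top 0.75 [ 732. -199.    0.]
heatsink scene 0.83 [ 735. -201.    0.]
ball [494. 367.  95.] 43
ball [503. 170.  96.] 38
ball [516. -28.  96.] 41
```

```bash
cat >> h.py <<'E'
from scipy.spatial.transform import Rotation as Ro
J={'A':(.522,.304,0.),'B':(.528,.106,-3.),'C':(.528,-.097,-14.)}
def jig(k,x,y,z):
    o=J[k]; a=np.radians(o[2]); return np.array([o[0]+x*np.cos(a)-y*np.sin(a),o[1]+x*np.sin(a)+y*np.cos(a),z])
def down(yaw):
    a=np.radians(yaw); return np.array([[np.cos(a),np.sin(a),0],[np.sin(a),-np.cos(a),0],[0,0,-1.]])
def plan(wps):
    """wps: (pos, yaw, rows); prints dp cm and turn rad per row, translation split evenly"""
    s=observe(); p=s["position"]; R=s["tool_rot"]; print("at",np.round(p*1000),"t",s["time_s"],"f",np.round(s["ft_force"],1))
    for q,yaw,n in wps:
        w=(Ro.from_matrix(R.T@down(yaw))).as_rotvec()
        w=w/n; 
        for i in range(n):
            d=R.T@(q-p)/(n-i)
            print(np.round(d*100,2).tolist(),np.round(w,3).tolist()); p=p+R@d; R=R@Ro.from_rotvec(w).as_matrix()
        print('--')
E
python3 - <<'E'
from h import *
plan([(jig('C',-.07,.068,.2),-14,17),(jig('C',-.07,.068,.065),-14,4)])
E
```

```text
at [ 133. -534.  231.] t 1.4 f [ 0.3 -0.  -0.2]
[2.7, -2.48, 0.18] [-0.0, 0.0, 0.029]
[2.63, -2.55, 0.18] [-0.0, 0.0, 0.029]
[2.55, -2.63, 0.18] [-0.0, 0.0, 0.029]
[2.48, -2.7, 0.18] [-0.0, 0.0, 0.029]
[2.4, -2.77, 0.18] [-0.0, 0.0, 0.029]
[2.32, -2.84, 0.18] [-0.0, 0.0, 0.029]
[2.23, -2.9, 0.18] [-0.0, 0.0, 0.029]
[2.15, -2.97, 0.18] [-0.0, 0.0, 0.029]
[2.06, -3.03, 0.18] [-0.0, 0.0, 0.029]
[1.98, -3.08, 0.18] [-0.0, 0.0, 0.029]
[1.89, -3.14, 0.18] [-0.0, 0.0, 0.029]
[1.79, -3.19, 0.18] [-0.0, 0.0, 0.029]
[1.7, -3.24, 0.18] [-0.0, 0.0, 0.029]
[1.61, -3.29, 0.18] [-0.0, 0.0, 0.029]
[1.51, -3.34, 0.18] [-0.0, 0.0, 0.029]
[1.42, -3.38, 0.18] [-0.0, 0.0, 0.029]
[1.32, -3.42, 0.18] [-0.0, 0.0, 0.029]
--
[-0.0, -0.0, 3.38] [-0.0, -0.0, -0.0]
[-0.0, -0.0, 3.38] [-0.0, -0.0, -0.0]
[-0.0, -0.0, 3.37] [-0.0, -0.0, -0.0]
[-0.0, -0.0, 3.37] [-0.0, -0.0, -0.0]
--
```

{"api": "move_arm", "payload": {
  "jaw": [0,0,0,0,0,0,0,0,0,0,0,0],
  "dp": [
    [2.7,-2.5,0.2],
    [2.6,-2.5,0.2],
    [2.5,-2.6,0.2],
    [2.5,-2.7,0.2],
    [2.4,-2.8,0.2],
    [2.3,-2.8,0.2],
    [2.2,-2.9,0.2],
    [2.1,-3.0,0.2],
    [2.1,-3.0,0.2],
    [2.0,-3.1,0.2],
    [1.9,-3.1,0.2],
    [1.8,-3.2,0.2]
  ],
  "turn": [
    [0,0,0.029],
    [0,0,0.029],
    [0,0,0.029],
    [0,0,0.029],
    [0,0,0.029],
    [0,0,0.029],
    [0,0,0.029],
    [0,0,0.029],
    [0,0,0.029],
    [0,0,0.029],
    [0,0,0.029],
    [0,0,0.029]
  ]
}}

```text
time_s: 2.4
position: [0.3761, -0.1665, 0.2075]
tool_rot: [[0.995, -0.105, 0.001], [-0.105, -0.995, -0.001], [0.001, 0.0, -1.0]]
ft_force: [0.3, -0.3, 0.3]
grip_width: 0.0001
gripper_force: 0.0
```

Run:
```python
from h import *
plan([(jig('C',-.07,.068,.2),-14,6),(jig('C',-.07,.068,.065),-14,5)])
```

```text
at [ 376. -166.  208.] t 2.4 f [ 0.3 -0.3  0.3]
[1.4, -2.7, 0.12] [0.0, -0.0, 0.023]
[1.34, -2.73, 0.12] [0.0, -0.0, 0.023]
[1.27, -2.76, 0.12] [0.0, -0.0, 0.023]
[1.21, -2.79, 0.12] [0.0, -0.0, 0.023]
[1.14, -2.82, 0.12] [0.0, -0.0, 0.023]
[1.08, -2.84, 0.12] [0.0, -0.0, 0.023]
--
[-0.0, -0.0, 2.7] [-0.0, -0.0, 0.0]
[-0.0, -0.0, 2.7] [-0.0, -0.0, 0.0]
[-0.0, -0.0, 2.7] [-0.0, -0.0, 0.0]
[-0.0, -0.0, 2.7] [-0.0, -0.0, 0.0]
[-0.0, -0.0, 2.7] [-0.0, -0.0, 0.0]
--
```

{"api": "move_arm", "payload": {
  "jaw": [0,0,0,0,0,0,0,0],
  "dp": [
    [1.4,-2.7,0.1],
    [1.3,-2.7,0.1],
    [1.3,-2.7,0.1],
    [1.2,-2.8,0.1],
    [1.1,-2.8,0.1],
    [1.1,-2.8,0.1],
    [0,0,0],
    [0,0,0]
  ],
  "turn": [
    [0,0,0.023],
    [0,0,0.023],
    [0,0,0.023],
    [0,0,0.023],
    [0,0,0.023],
    [0,0,0.023],
    [0,0,0],
    [0,0,0]
  ]
}}

```text
time_s: 3.07
position: [0.4752, -0.0159, 0.2011]
tool_rot: [[0.972, -0.236, -0.0], [-0.236, -0.972, -0.0], [-0.0, 0.0, -1.0]]
ft_force: [0.3, -0.3, -0.6]
grip_width: 0.0002
gripper_force: 0.0
```

Run:
```python
from h import *
plan([(jig('C',-.07,.068,.065),-14,5)])
```

```text
at [475. -16. 201.] t 3.0667 f [ 0.3 -0.3 -0.6]
[0.02, -0.04, 2.72] [0.0, 0.0, 0.001]
[0.02, -0.04, 2.72] [0.0, 0.0, 0.001]
[0.02, -0.04, 2.72] [0.0, 0.0, 0.001]
[0.02, -0.04, 2.72] [0.0, 0.0, 0.001]
[0.02, -0.04, 2.72] [0.0, 0.0, 0.001]
--
```

{"api": "move_arm", "payload": {
  "jaw": [0,0,0,0,0,0,0,0,0,0,0,0],
  "dp": [
    [0,-0.1,3.4],
    [0,-0.1,3.4],
    [0,0,3.4],
    [0,0,3.4],
    [0,0,0],
    [1,0,0],
    [1,0,0],
    [1,0,0],
    [1,0,0],
    [1,0,0],
    [1,0,0],
    [1,0,0]
  ],
  "turn": [
    [0,0,0],
    [0,0,0],
    [0,0,0],
    [0,0,0],
    [0,0,0],
    [0,0,0],
    [0,0,0],
    [0,0,0],
    [0,0,0],
    [0,0,0],
    [0,0,0],
    [0,0,0]
  ]
}}

```text
time_s: 4.07
position: [0.5426, -0.0323, 0.0671]
tool_rot: [[0.971, -0.239, -0.002], [-0.239, -0.971, 0.0], [-0.002, 0.0, -1.0]]
ft_force: [-5.9, 1.8, -2.7]
grip_width: 0.0
gripper_force: 2.5
```

{"api": "move_arm", "payload": {
  "jaw": [0,0,0,0,0,0,0,0,0,0,0,0],
  "dp": [
    [1,0,0],
    [1,0,0],
    [1,0,0],
    [1,0,0],
    [1,0,0],
    [0.5,0,0],
    [0,0,0],
    [0,0,0],
    [0,0,0],
    [0,0,-4],
    [0,0,-4],
    [0,0,-4]
  ],
  "turn": [
    [0,0,0],
    [0,0,0],
    [0,0,0],
    [0,0,0],
    [0,0,0],
    [0,0,0],
    [0,0,0],
    [0,0,0],
    [0,0,0],
    [0,0,0],
    [0,0,0],
    [0,0,0]
  ]
}}

```text
time_s: 5.07
position: [0.5958, -0.0446, 0.1869]
tool_rot: [[0.971, -0.239, -0.002], [-0.239, -0.971, 0.0], [-0.002, -0.0, -1.0]]
ft_force: [0.6, -0.5, -0.2]
grip_width: 0.0
gripper_force: 0.0
```

Run:
```python
from h import *
im,d=cams.get_image("scene"); cv2.imwrite("pics/s1.png",im[100:460,100:560,::-1])
plan([(jig('B',-.07,.068,.2),-3,6),(jig('B',-.07,.068,.065),-3,4)])
```

```text
at [599. -45. 196.] t 5.1167 f [1.8 0.  7.5]
[-3.1, -3.06, -0.11] [0.0, -0.002, -0.031]
[-3.01, -3.16, -0.1] [0.0, -0.002, -0.031]
[-2.91, -3.25, -0.1] [0.0, -0.002, -0.031]
[-2.8, -3.34, -0.09] [0.0, -0.002, -0.031]
[-2.7, -3.43, -0.08] [0.0, -0.002, -0.031]
[-2.59, -3.51, -0.08] [0.0, -0.002, -0.031]
--
[-0.0, 0.0, 3.38] [0.0, -0.0, -0.0]
[-0.0, 0.0, 3.38] [0.0, -0.0, -0.0]
[-0.0, 0.0, 3.37] [0.0, -0.0, -0.0]
[-0.0, 0.0, 3.37] [0.0, -0.0, -0.0]
--
```

View pics/s1.png

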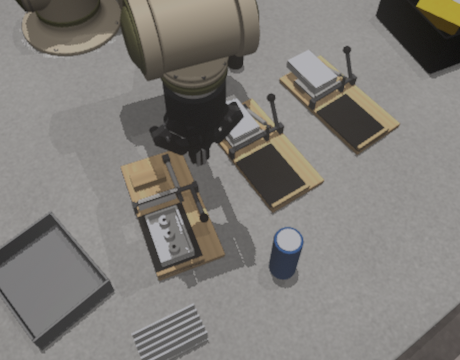

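The first cover (nearest the box) landed underside up near crop pixel (169,233), with three bosses apparently visible. Next, jig B.

{"api": "move_arm", "payload": {
  "jaw": [0,0,0,0,0,0,0,0,0,0,0,0],
  "dp": [
    [-3.1,-2.9,0],
    [-3,-3.1,0],
    [-2.9,-3.2,0],
    [-2.8,-3.3,0],
    [-2.7,-3.4,0],
    [-2.6,-3.5,0],
    [0,0,0],
    [0,0,3.3],
    [0,0,3.3],
    [0,0,3.3],
    [0,0,3.2],
    [0,0,0]
  ],
  "turn": [
    [0,0,-0.031],
    [0,0,-0.031],
    [0,0,-0.031],
    [0,0,-0.031],
    [0,0,-0.031],
    [0,0,-0.031],
    [0,0,0],
    [0,0,0],
    [0,0,0],
    [0,0,0],
    [0,0,0],
    [0,0,0]
  ]
}}

```text
time_s: 6.12
position: [0.461, 0.1665, 0.05]
tool_rot: [[0.998, -0.055, -0.01], [-0.055, -0.998, -0.001], [-0.009, 0.002, -1.0]]
ft_force: [-0.9, -0.3, 0.1]
grip_width: -0.0003
gripper_force: 0.0
```

Run:
```python
from h import *
plan([(jig('B',.055,.068,.065),-3,12)])
```

```text
at [461. 166.  50.] t 6.1167 f [-0.9 -0.3  0.1]
[1.04, -0.1, -0.14] [0.0, 0.001, -0.0]
[1.04, -0.1, -0.13] [0.0, 0.001, -0.0]
[1.04, -0.1, -0.13] [0.0, 0.001, -0.0]
[1.04, -0.09, -0.13] [0.0, 0.001, -0.0]
[1.04, -0.09, -0.13] [0.0, 0.001, -0.0]
[1.04, -0.09, -0.13] [0.0, 0.001, -0.0]
[1.04, -0.09, -0.13] [0.0, 0.001, -0.0]
[1.04, -0.09, -0.13] [0.0, 0.001, -0.0]
[1.04, -0.09, -0.13] [0.0, 0.001, -0.0]
[1.04, -0.09, -0.13] [0.0, 0.001, -0.0]
[1.04, -0.09, -0.13] [0.0, 0.001, -0.0]
[1.04, -0.09, -0.13] [0.0, 0.001, -0.0]
--
```

{"api": "move_arm", "payload": {
  "jaw": [0,0,0,0,0,0,0,0,0,0,0,0],
  "dp": [
    [0,-0.6,-1.5],
    [1,-0.5,0],
    [1,0,0],
    [1,0,0],
    [1,0,0],
    [1,0,0],
    [1,0,0],
    [1,0,0],
    [1,0,0],
    [1,0,0],
    [1,0,0],
    [1,0,0]
  ],
  "turn": [
    [0,0.01,0],
    [0,0,0],
    [0,0,0],
    [0,0,0],
    [0,0,0],
    [0,0,0],
    [0,0,0],
    [0,0,0],
    [0,0,0],
    [0,0,0],
    [0,0,0],
    [0,0,0]
  ]
}}

```text
time_s: 7.12
position: [0.5751, 0.1718, 0.0724]
tool_rot: [[0.998, -0.055, 0.011], [-0.055, -0.998, -0.0], [0.011, -0.0, -1.0]]
ft_force: [0.3, 1.0, 0.7]
grip_width: 0.0003
gripper_force: 0.0
```

{"api": "move_arm", "payload": {
  "jaw": [0,0,0,0,0,0,0,0,0],
  "dp": [
    [1,0,0],
    [0.5,0,0],
    [0,0,0],
    [0,0,0],
    [0,0,0],
    [0,0,-4],
    [0,0,-4],
    [0,0,-4],
    [0,0,0]
  ],
  "turn": [
    [0,0,0],
    [0,0,0],
    [0,0,0],
    [0,0,0],
    [0,0,0],
    [0,0,0],
    [0,0,0],
    [0,0,0],
    [0,0,0]
  ]
}}

```text
time_s: 7.87
position: [0.5904, 0.1717, 0.1992]
tool_rot: [[0.998, -0.055, 0.024], [-0.055, -0.998, 0.001], [0.024, -0.002, -1.0]]
ft_force: [0.6, 0.2, 0.2]
grip_width: -0.0002
gripper_force: 0.0
```

Run:
```python
from h import *
im,d=cams.get_image("scene"); cv2.imwrite("pics/s2.png",im[100:460,100:560,::-1])
plan([(jig('A',-.07,.068,.19),0,6),(jig('A',-.07,.068,.065),0,4)])
```

```text
at [589. 172. 195.] t 7.9167 f [-0.2 -0.7 -0.4]
[-2.47, -3.21, 0.05] [-0.0, -0.003, -0.009]
[-2.44, -3.23, 0.05] [-0.0, -0.003, -0.009]
[-2.41, -3.25, 0.06] [-0.0, -0.003, -0.009]
[-2.38, -3.28, 0.07] [-0.0, -0.003, -0.009]
[-2.35, -3.3, 0.07] [-0.0, -0.003, -0.009]
[-2.32, -3.32, 0.08] [-0.0, -0.003, -0.009]
--
[-0.0, 0.0, 3.12] [0.0, 0.0, 0.0]
[-0.0, 0.0, 3.12] [0.0, 0.0, 0.0]
[-0.0, 0.0, 3.13] [0.0, 0.0, 0.0]
[-0.0, 0.0, 3.13] [0.0, 0.0, 0.0]
--
```

View pics/s2.png

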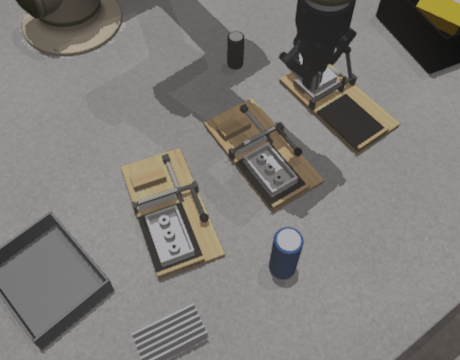

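{"api": "move_arm", "payload": {
  "jaw": [0,0,0,0,0,0,0,0,0,0,0],
  "dp": [
    [-2.5,-3.2,0],
    [-2.4,-3.2,0],
    [-2.4,-3.2,0],
    [-2.4,-3.3,0],
    [-2.4,-3.3,0],
    [-2.3,-3.4,0],
    [0,0,0],
    [0,0,3.2],
    [0,0,3.2],
    [0,0,3.2],
    [0,0,3]
  ],
  "turn": [
    [0,-0.003,-0.009],
    [0,-0.003,-0.009],
    [0,-0.003,-0.009],
    [0,-0.003,-0.009],
    [0,-0.003,-0.009],
    [0,-0.003,-0.009],
    [0,0,0],
    [0,0,0],
    [0,0,0],
    [0,0,0],
    [0,0,0]
  ]
}}

```text
time_s: 8.83
position: [0.4486, 0.3712, 0.0619]
tool_rot: [[1.0, -0.001, -0.01], [-0.001, -1.0, -0.001], [-0.01, 0.001, -1.0]]
ft_force: [0.3, -0.5, -0.1]
grip_width: 0.0002
gripper_force: 0.0
```

Run:
```python
from h import *
plan([(jig('A',-.07,.068,.065),0,1)])
```

```text
at [449. 371.  62.] t 8.8333 f [ 0.3 -0.5 -0.1]
[0.33, -0.08, -0.31] [0.001, 0.01, -0.001]
--
```

{"api": "move_arm", "payload": {
  "jaw": [0,0,0,0,0,0,0,0,0,0,0,0],
  "dp": [
    [1,0,-0.2],
    [1,0,0],
    [1,0,0],
    [1,0,0],
    [1,0,0],
    [1,0,0],
    [1,0,0],
    [1,0,0],
    [1,0,0],
    [1,0,0],
    [1,0,0],
    [1,0,0]
  ],
  "turn": [
    [0,0,0],
    [0,0,0],
    [0,0,0],
    [0,0,0],
    [0,0,0],
    [0,0,0],
    [0,0,0],
    [0,0,0],
    [0,0,0],
    [0,0,0],
    [0,0,0],
    [0,0,0]
  ]
}}

```text
time_s: 9.83
position: [0.5711, 0.3715, 0.0661]
tool_rot: [[1.0, -0.001, -0.006], [-0.001, -1.0, 0.001], [-0.006, -0.001, -1.0]]
ft_force: [1.1, -0.0, -0.5]
grip_width: 0.0
gripper_force: 0.0
```

{"api": "move_arm", "payload": {
  "jaw": [0,0,0,0,0,0,0,0,0,0,0,0],
  "dp": [
    [0.7,0,0],
    [0.3,0,0],
    [0,0,0],
    [0,0,0],
    [0,0,0],
    [0,0,-4],
    [0,0,-4],
    [0,0,-4],
    [-4,0,0],
    [-4,0,0],
    [-4,0,0],
    [-4,0,0]
  ],
  "turn": [
    [0,0,0],
    [0,0,0],
    [0,0,0],
    [0,0,0],
    [0,0,0],
    [0,0,0],
    [0,0,0],
    [0,0,0],
    [0,0,0],
    [0,0,0],
    [0,0,0],
    [0,0,0]
  ]
}}

```text
time_s: 10.83
position: [0.4184, 0.3716, 0.1866]
tool_rot: [[1.0, -0.001, -0.008], [-0.001, -1.0, 0.0], [-0.008, -0.0, -1.0]]
ft_force: [0.2, 1.6, -0.8]
grip_width: -0.0001
gripper_force: 0.0
```

Run:
```python
from h import *
for n in("top","scene"):
    im,d=cams.get_image(n); np.savez(f"{n}1.npz",im=im,d=d)
    c=im[170:300,150:450] if n=="top" else im[130:390,200:500]
    cv2.imwrite(f"pics/{n}1.png",cv2.resize(c[...,::-1],None,fx=2.6 if n=="top" else 2.3,fy=2.6 if n=="top" else 2.3,interpolation=cv2.INTER_CUBIC))
    for q,z in (("cover_a",.036),("cover_a_seat",.035)):
        for r in cams.mark_of(n,q):
            u,v=r["location"][0]*640,r["location"][1]*480
            print(n,q,round(r["p"],2),round(u),round(v),np.round(at_z(n,u,v,z)*1000))
print(observe()["position"],observe()["time_s"])
```

```text
top cover_a 0.9 298 216 [596. 105.  36.]
top cover_a 0.83 391 211 [ 602. -112.   36.]
top cover_a 0.57 212 219 [592. 306.  36.]
top cover_a_seat 0.73 299 227 [570. 103.  35.]
scene cover_a 0.92 267 335 [ 601. -117.   36.]
scene cover_a 0.74 372 263 [592. 111.  36.]
scene cover_a 0.61 451 211 [588. 308.  36.]
scene cover_a_seat 0.82 365 256 [571. 110.  35.]
[0.42154583 0.37204541 0.18666523] 11.1333
```

View pics/scene1.png

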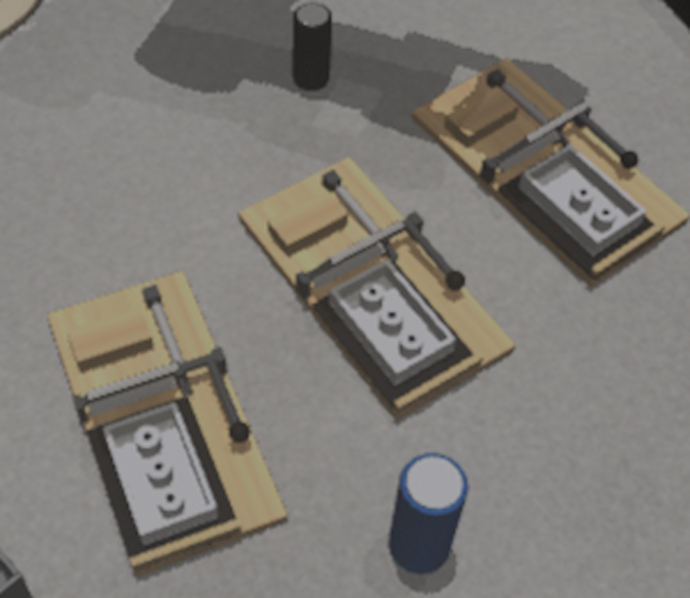

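View pics/top1.png

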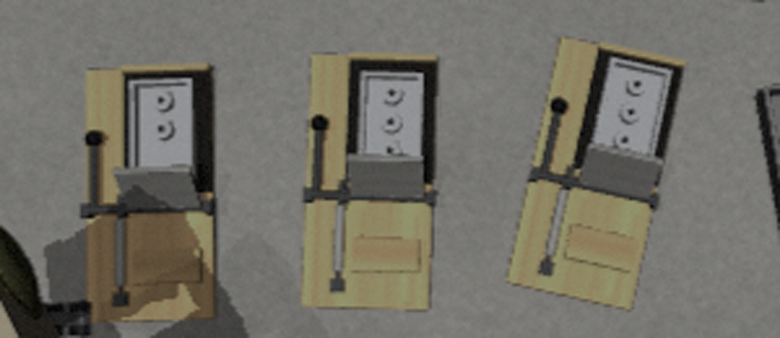

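All three covers lie underside up. The left one (jig at y≈0.304; scene crop around (590,205)) shows only two bosses, with the one nearest the hinge missing. The other two show three each, so the left cover is the reject.

Run:
```python
from h import *
z=np.load("top1.npz"); im,d=z["im"],z["d"]; g=cv2.cvtColor(im,cv2.COLOR_RGB2GRAY); print("ball",np.round(at_z("top",186,223,.035)*1000))
s=np.zeros_like(g); s[195:236,196:235]=1
m=((g>100)&(s>0)).astype(np.uint8); n,l,st,_=cv2.connectedComponentsWithStats(m); k=1+np.argmax(st[1:,4])
vs,us=np.nonzero(l==k); P=np.array([at_z("top",a,b,.036)[:2] for a,b in zip(us,vs)])*1000
r=cv2.minAreaRect(P.astype(np.float32)); print(r, P.min(0),P.max(0))
z=np.load("top0.npz"); C=cloud("top",z["d"])[185:285,430:525]; w=C[(C[...,2]>.035)&(C[...,2]<.056)][:,:2]*1000
print("box",cv2.minAreaRect(w.astype(np.float32)))
plan([(np.array([.602,.306,.12]),0,6),(np.array([.602,.306,.05]),0,2),(np.array([.602,.306,.017]),0,2)])
```

```text
ball [585. 367.  35.]
((602.7152709960938, 306.06280517578125), (77.46054077148438, 94.4360122680664), 88.6689224243164) [554.96398573 266.24615389] [650.82031441 343.68579279]
box ((544.4973754882812, -310.7595520019531), (165.4416961669922, 138.1846923828125), 7.816335678100586)
at [422. 372. 187.] t 11.1333 f [-0.4  0.1 -0.4]
[3.02, 1.1, 1.09] [-0.0, 0.001, -0.0]
[3.02, 1.1, 1.09] [-0.0, 0.001, -0.0]
[3.01, 1.1, 1.1] [-0.0, 0.001, -0.0]
[3.01, 1.1, 1.1] [-0.0, 0.001, -0.0]
[3.01, 1.1, 1.1] [-0.0, 0.001, -0.0]
[3.01, 1.1, 1.11] [-0.0, 0.001, -0.0]
--
[-0.0, 0.0, 3.5] [0.0, -0.0, 0.0]
[-0.0, 0.0, 3.5] [0.0, -0.0, 0.0]
--
[-0.0, 0.0, 1.65] [0.0, 0.0, 0.0]
[-0.0, 0.0, 1.65] [0.0, 0.0, 0.0]
--
```

{"api": "move_arm", "payload": {
  "jaw": [7,7,7,7,7,7,7,7,7,7,7],
  "dp": [
    [3,1.1,0],
    [3,1.1,0],
    [3,1.1,0],
    [3,1.1,0],
    [3,1.1,0],
    [3,1.1,0],
    [0,0,3.5],
    [0,0,3.5],
    [0,0,3.5],
    [0,0,2.5],
    [0,0,0]
  ],
  "turn": [
    [0,0.001,0],
    [0,0.001,0],
    [0,0.001,0],
    [0,0.001,0],
    [0,0.001,0],
    [0,0.001,0],
    [0,0,0],
    [0,0,0],
    [0,0,0],
    [0,0,0],
    [0,0,0]
  ]
}}

```text
time_s: 12.05
position: [0.5988, 0.3042, 0.049]
tool_rot: [[1.0, -0.002, -0.012], [-0.003, -1.0, -0.003], [-0.012, 0.003, -1.0]]
ft_force: [0.2, -0.1, -0.6]
grip_width: 0.0698
gripper_force: 0.0
```

Run:
```python
from h import *
im,d=cams.get_image("scene"); c=im[130:310,360:560]
cv2.imwrite("pics/s3.png",cv2.resize(c[...,::-1],None,fx=3,fy=3,interpolation=cv2.INTER_CUBIC))
plan([(np.array([.602,.306,.017]),0,3)]); print(observe()["grip_width"])
```

```text
at [600. 305.  53.] t 12.1 f [0.5 0.4 1. ]
[0.07, -0.04, 1.19] [0.001, 0.002, -0.001]
[0.07, -0.04, 1.19] [0.001, 0.002, -0.001]
[0.06, -0.04, 1.19] [0.001, 0.002, -0.001]
--
0.0698225840325841
```

View pics/s3.png

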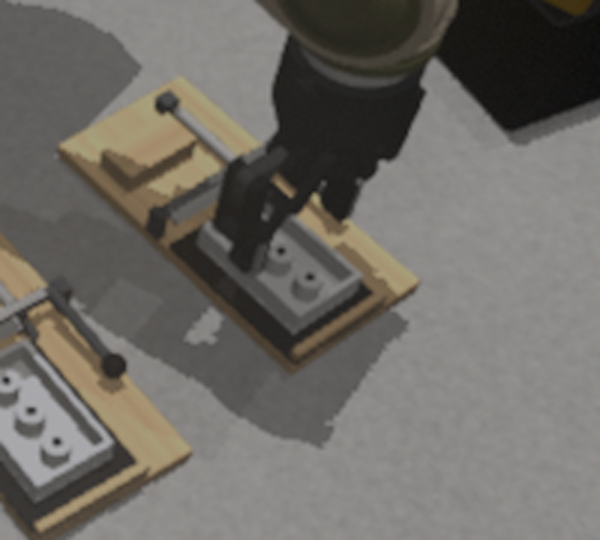

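The open fingers straddle the two-boss cover (crop (245,260) and (345,215)), clear of the flap and lever, so I'll descend and grip.

{"api": "move_arm", "payload": {
  "jaw": [7,7,7,5,5,5,5,5],
  "dp": [
    [0.1,-0.1,1.5],
    [0.1,0,1.2],
    [0,0,0.7],
    [0,0,0],
    [0,0,0],
    [0,0,0],
    [0,0,0],
    [0,0,0]
  ],
  "turn": [
    [0,0.01,0],
    [0,0,0],
    [0,0,0],
    [0,0,0],
    [0,0,0],
    [0,0,0],
    [0,0,0],
    [0,0,0]
  ],
  "force": 40
}}

```text
time_s: 12.77
position: [0.6027, 0.3067, 0.0219]
tool_rot: [[1.0, -0.001, 0.009], [-0.001, -1.0, 0.0], [0.009, -0.0, -1.0]]
ft_force: [0.0, 0.4, -2.6]
grip_width: 0.0551
gripper_force: 44.3
```

{"api": "move_arm", "payload": {
  "jaw": [5,5,5,5,5,5,5,5,5,5],
  "dp": [
    [0,0,-0.8],
    [0,0,-1],
    [1,0,-0.2],
    [1,0,0],
    [1,0,0],
    [0.5,0,-2],
    [0,0,-3],
    [0,0,-4],
    [0,0,-4],
    [0,0,-4]
  ],
  "turn": [
    [0,0,0],
    [0,0,0],
    [0,0,0],
    [0,0,0],
    [0,0,0],
    [0,0,0],
    [0,0,0],
    [0,0,0],
    [0,0,0],
    [0,0,0]
  ]
}}

```text
time_s: 13.6
position: [0.6356, 0.3065, 0.215]
tool_rot: [[1.0, -0.001, 0.009], [-0.001, -1.0, 0.0], [0.009, -0.0, -1.0]]
ft_force: [0.6, -0.1, -1.1]
grip_width: 0.0548
gripper_force: 44.3
```

Run:
```python
from h import *
s=observe(); print(s["grip_width"],s["gripper_force"])
plan([(np.array([.545,-.310,.21]),8,20)])
```

```text
0.05482629408109069 44.34979856014252
at [636. 307. 215.] t 13.6 f [ 0.6 -0.1 -1.1]
[-0.45, 3.08, 0.02] [0.0, -0.0, -0.007]
[-0.47, 3.08, 0.02] [0.0, -0.0, -0.007]
[-0.49, 3.08, 0.02] [0.0, -0.0, -0.007]
[-0.51, 3.07, 0.02] [0.0, -0.0, -0.007]
[-0.54, 3.07, 0.02] [0.0, -0.0, -0.007]
[-0.56, 3.07, 0.02] [0.0, -0.0, -0.007]
[-0.58, 3.06, 0.02] [0.0, -0.0, -0.007]
[-0.6, 3.06, 0.02] [0.0, -0.0, -0.007]
[-0.62, 3.05, 0.02] [0.0, -0.0, -0.007]
[-0.64, 3.05, 0.02] [0.0, -0.0, -0.007]
[-0.67, 3.04, 0.02] [0.0, -0.0, -0.007]
[-0.69, 3.04, 0.02] [0.0, -0.0, -0.007]
[-0.71, 3.03, 0.02] [0.0, -0.0, -0.007]
[-0.73, 3.03, 0.02] [0.0, -0.0, -0.007]
[-0.75, 3.02, 0.02] [0.0, -0.0, -0.007]
[-0.77, 3.02, 0.02] [0.0, -0.0, -0.007]
[-0.79, 3.01, 0.02] [0.0, -0.0, -0.007]
[-0.81, 3.01, 0.02] [0.0, -0.0, -0.007]
[-0.84, 3.0, 0.02] [0.0, -0.0, -0.007]
[-0.86, 3.0, 0.02] [0.0, -0.0, -0.007]
--
```

{"api": "move_arm", "payload": {
  "jaw": [5,5,5,5,5,5,5,5,5,5,5,5],
  "dp": [
    [-0.4,3,0],
    [-0.4,3,0],
    [-0.4,3,0],
    [-0.5,3,0],
    [-0.5,3,0],
    [-0.5,3,0],
    [-0.5,3,0],
    [-0.5,3,0],
    [-0.6,3,0],
    [-0.6,3,0],
    [-0.6,3,0],
    [-0.6,3,0]
  ],
  "turn": [
    [0,0,-0.007],
    [0,0,-0.007],
    [0,0,-0.007],
    [0,0,-0.007],
    [0,0,-0.007],
    [0,0,-0.007],
    [0,0,-0.007],
    [0,0,-0.007],
    [0,0,-0.007],
    [0,0,-0.007],
    [0,0,-0.007],
    [0,0,-0.007]
  ]
}}

```text
time_s: 14.6
position: [0.588, -0.0569, 0.2128]
tool_rot: [[0.996, 0.083, 0.01], [0.083, -0.997, -0.001], [0.009, 0.001, -1.0]]
ft_force: [0.3, -0.1, -1.4]
grip_width: 0.0548
gripper_force: 44.4
```

Run:
```python
from h import *
plan([(np.array([.555,-.309,.21]),8,8)])
```

```text
at [588. -57. 213.] t 14.6 f [ 0.3 -0.1 -1.4]
[-0.67, 3.11, 0.03] [0.0, -0.001, -0.007]
[-0.7, 3.1, 0.03] [0.0, -0.001, -0.007]
[-0.72, 3.1, 0.03] [0.0, -0.001, -0.007]
[-0.74, 3.09, 0.03] [0.0, -0.001, -0.007]
[-0.76, 3.09, 0.03] [0.0, -0.001, -0.007]
[-0.78, 3.08, 0.03] [0.0, -0.001, -0.007]
[-0.8, 3.08, 0.03] [0.0, -0.001, -0.007]
[-0.83, 3.07, 0.03] [0.0, -0.001, -0.007]
--
```

{"api": "move_arm", "payload": {
  "jaw": [5,5,5,5,5,5,5,5,5,5,5,5],
  "dp": [
    [-0.7,3.1,0],
    [-0.7,3.1,0],
    [-0.7,3.1,0],
    [-0.7,3.1,0],
    [-0.8,3.1,0],
    [-0.8,3.1,0],
    [-0.8,3.1,0],
    [-0.8,3,0],
    [0,0,0],
    [0,0,4],
    [0,0,4],
    [0,0,4]
  ],
  "turn": [
    [0,-0.001,-0.007],
    [0,-0.001,-0.007],
    [0,-0.001,-0.007],
    [0,-0.001,-0.007],
    [0,-0.001,-0.007],
    [0,-0.001,-0.007],
    [0,-0.001,-0.007],
    [0,-0.001,-0.007],
    [0,0,0],
    [0,0,0],
    [0,0,0],
    [0,0,0]
  ]
}}

```text
time_s: 15.6
position: [0.5555, -0.3076, 0.0916]
tool_rot: [[0.99, 0.138, 0.002], [0.138, -0.99, -0.003], [0.002, 0.003, -1.0]]
ft_force: [0.6, -1.2, -2.6]
grip_width: 0.0548
gripper_force: 44.4
```

Run:
```python
from h import *
im,d=cams.get_image("scene"); c=im[270:470,50:300]
cv2.imwrite("pics/s4.png",cv2.resize(c[...,::-1],None,fx=3,fy=3,interpolation=cv2.INTER_CUBIC))
plan([(np.array([.555,-.309,.014]),8,3)]); print(observe()["grip_width"])
```

```text
at [ 552. -305.   83.] t 15.65 f [-2.6  1.6 -9.5]
[0.09, 0.16, 2.29] [-0.003, 0.003, -0.0]
[0.08, 0.15, 2.29] [-0.003, 0.003, -0.0]
[0.08, 0.15, 2.29] [-0.003, 0.003, -0.0]
--
0.055014012460232145
```

View pics/s4.png

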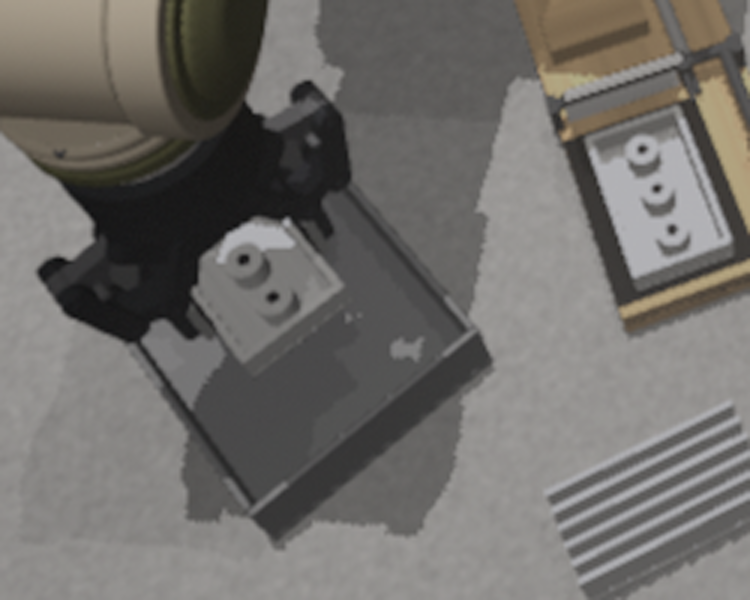

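The cover is held over the box, between the side walls (crop (265,295)). I'll lower and release it.

{"api": "move_arm", "payload": {
  "jaw": [5,5,5,5,5],
  "dp": [
    [0.1,0,2.5],
    [0,0.1,2.5],
    [0,0,1.3],
    [0,0,0],
    [0,0,0]
  ],
  "turn": [
    [0,0,0],
    [0,0,0],
    [0,0,0],
    [0,0,0],
    [0,0,0]
  ]
}}

```text
time_s: 16.07
position: [0.557, -0.3086, 0.0298]
tool_rot: [[0.99, 0.139, 0.001], [0.139, -0.99, -0.002], [0.001, 0.002, -1.0]]
ft_force: [-0.2, 0.6, -2.0]
grip_width: 0.0547
gripper_force: 44.3
```

{"api": "move_arm", "payload": {
  "jaw": [5,5,5,7.5,7.5,7.5,7.5,7.5],
  "dp": [
    [0,0,0.8],
    [0,0,0.7],
    [0,0,0],
    [0,0,0],
    [0,0,0],
    [0,0,0],
    [0,0,-3],
    [0,0,-4]
  ],
  "turn": [
    [0,0,0],
    [0,0,0],
    [0,0,0],
    [0,0,0],
    [0,0,0],
    [0,0,0],
    [0,0,0],
    [0,0,0]
  ]
}}

```text
time_s: 16.73
position: [0.5551, -0.3075, 0.0814]
tool_rot: [[0.99, 0.138, -0.005], [0.138, -0.99, 0.003], [-0.005, -0.004, -1.0]]
ft_force: [0.2, -0.1, -0.1]
grip_width: 0.075
gripper_force: 0.0
```

{"api": "move_arm", "payload": {
  "jaw": [7.5,7.5,7.5,7.5,7.5,7.5,7.5,7.5],
  "dp": [
    [0,0,-4],
    [0,0,-4],
    [0,0,-2],
    [-3,2,0],
    [-3,2,0],
    [-3,2,0],
    [-3,2,0],
    [0,0,0]
  ],
  "turn": [
    [0,0,0],
    [0,0,0],
    [0,0,0],
    [0,0,0],
    [0,0,0],
    [0,0,0],
    [0,0,0],
    [0,0,0]
  ]
}}

```text
time_s: 17.4
position: [0.4447, -0.4081, 0.1839]
tool_rot: [[0.991, 0.133, -0.001], [0.133, -0.991, -0.003], [-0.001, 0.003, -1.0]]
ft_force: [0.2, -0.3, -0.2]
grip_width: 0.0751
gripper_force: 0.0
```

Run:
```python
from h import *
im,d=cams.get_image("scene"); cv2.imwrite("pics/s5.png",im[...,::-1]); s=observe(); print(s["position"],s["time_s"],s["ft_force"])
```

```text
[ 0.4465601  -0.40631226  0.18388525] 17.45 [ 0.15014692  0.51198562 -0.30138823]
```

View pics/s5.png

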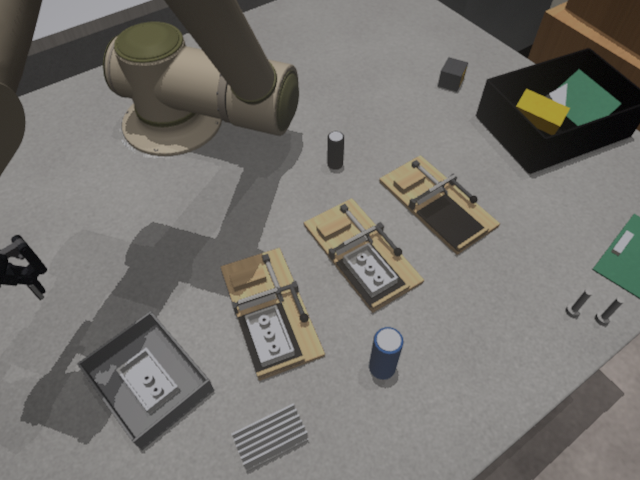

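The two-boss cover lies flat in the box at (148,380). The sound covers are on their decks at (270,335) and (370,268), all three flaps are over, and the bystanders are in place.

```bash
python3 -c "
from rig import ticket
print(ticket.close_job())"
```

```text
the job is handed in; nothing more can be done
None
```

I turned all three covers over, put the one missing a boss (from the jig farthest from the box) in the reject box, and left the two sound ones underside up on their decks with all flaps over; I've handed the job in at about 17 s, with no verdict returned.

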